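# Fit the dripper ring, set its height and lock the cam lever

## Robot

A 6-joint arm with a two-finger parallel gripper is mounted at the origin on the work surface. World frame = base frame: x ahead of the robot, y to its left, z up, the work surface at z = 0. Lengths are in m, angles in rad, forces in N, time in s.
With the tool pointing down it reaches from about 0.25 to 0.725 m from the base axis. Payload 4 kg.
Tool frame: the origin (TCP) lies on the centre line of the jaws, within the pads' length; the fingertips stand ahead of it and the grasp point (between the pads) lies 11 mm behind it (bot.tip_extent is the z of the fingertips in the tool frame, in m); z points along the fingers, y is the direction in which the jaws open and shut (so a half turn about z gives the same grasp; the last joint's range is limited). The gripper opens to 85 mm and grips with 20 to 120 N. Pads are 22 mm wide; open, the fingers measure 114 mm over their backs; the gripper's body (76 mm by 85 mm) begins 54 mm behind the grasp point. The pads swing forward as they close: fully open they stand 13 mm farther back than shut.
Start: joints at [-1.337, 0.241, 0.005, 1.335, 0, 1.571], TCP at [0.116, -0.486, 0.239] pointing down, gripper open.
Joint ranges: [-2.72, 2.72], [-1.05, 1.87], [-1.09, 1.28], [-1.99, 2.15], [-1.42, 1.44], [-3.14, 3.14]. Speed limits (rad/s): [2.79, 2.79, 3.14, 3.14, 3.14, 3.14].

## Interface

Orientations are given as a unit quaternion [x, y, z, w].
In Python, from workcell import bot gives the robot as it stands.
- The arm moves only by the shell command python3 -m jog 'ROWS'. ROWS is JSON, a list that holds one entry, the list of rows, each a list of 7 numbers: the shift along the world's x, y, z in m, then the turn, a rotation vector about the world's x, y, z in degrees, then the closure in counts, from 0 (fully open) to 255 (shut). In form: [[[tx, ty, tz, ax, ay, az, fingers], ...]]. A call has 1 to 10 rows; each row is the pose to reach, as a shift and turn from the pose commanded when the call began; what a row does not reach only later rows make up. A row lasts 1/12 s, in which the tool goes at most 41.7 mm and 7.16 degrees, less where a joint would pass 70% of its speed; a pose out of reach is approached as far as the arm can. A call with a gripper value outside its range is refused whole. The fingers move at their own pace and stop on an object; the grip force is fixed at half the most. Time passes only in rows, so rows that repeat a pose let the fingers close. It gives the time, the measured TCP pose, the force and the opening at its end, in the units of the state.
- bot.get_obs(): the state, without advancing time (a new reading comes with each control period).
- bot.camera(name): name is "scene" or "top"; returns the picture (400x640x3 uint8, blue, green, red); there is no depth.
- bot.camera_model(name): a dict with "K" (3x3 intrinsics, pixels), "T" (4x4, takes a point from camera to world coordinates). Camera axes: x right, y down, z forward; pixel columns grow to the right and rows downward; lengths in m; the calibration is good to about 2 mm. A picture is of the moment at which its call begins. camera_model takes no time and is no camera call.
- bot.job_done(): hands the job in, once; it reports no verdict.
The state is a dict: "clock": time; "joint_pos": joint angles; "joint_vel": joint speeds; "tau": joint torques, N m; "eef_pos": TCP position; "tool_rot": TCP orientation; "ft_force": force on the tool from outside, world axes, zero at the start; "ft_torque": the same for the moment, N m; "grip_width": finger opening in m.
Only numpy, scipy, OpenCV 4.12 (cv2) and the standard library are available. Lean on these libraries where they do the work, as an engineer would, in place of code of your own. Each camera call takes 0.05 s, during which the arm holds its last target. There are 200 camera calls.

## Task

Get the coffee-dripper stand ready: push the sleeve of the loose ring holder fully down onto the spigot of the stand's sliding arm, with its ring centred out over the steel tumbler. Then lift the slide by its cam lever until the collar's top edge is level with the groove round the post, hold it there while you swing the lever fully closed (do not close it anywhere else on the post), and finish still gripping the lever's handle. Leave the tumbler and everything else standing where it is.

Things in the scene. Friction and masses are not known exactly. Their poses are not given: they have to be found in the camera images.
- ring_holder: Loose all-steel ring holder, 130 g, lying flat. Origin: centre of the underside of its sleeve. The sleeve is an upright round hub, 24 mm outside, 44 mm high, closed by a cap at the top and open below (bore 14 mm wide, 34 mm deep). A flat stem (8 mm wide, 3 mm thick, flush with the underside) runs along its +x to a flat ring of 90 mm outside and 82 mm inside diameter, 3 mm thick, centred 65 mm from the sleeve axis. Grip the sleeve from above.
- ring_centre (a point): Centre of that ring, 65 mm along the holder's +x, 2 mm above its underside.
- spigot_base (a point): Centre of the foot of the upright spigot, on the top face of the round boss (36 mm across) at the free end of the stand's sliding arm; where the underside of the sleeve ends up. The spigot rises 26 mm above it, 12 mm thick, with the top 6 mm tapering to 6 mm. It lies 85 mm from the post axis along the stand's +y and rides up and down with the collar; 152 mm above the table when the collar is at rest.
- stand: Heavy, immovable dripper stand. Origin: on the table under the post axis, z up. Base plate 120 mm (x) by 250 mm (y, from -45 to +205 mm), 14 mm high. At the origin a 22 mm tube rises to 117 mm (the shoulder the collar rests on), then a 14 mm post to 228 mm. The sliding arm points along +y, over the base; the tumbler stands below where the ring belongs.
- groove (a point): Dark engraved groove (3 mm wide) round the post, on the post axis 212 mm above the table: the height mark.
- collar_top (a point): Centre of the top edge of the aluminium collar (34 mm across, 35 mm high) that slides on the post; to be level with the groove.
- slide_arm (a joint): Height of the collar with its arm above its rest, m: 0 resting on the shoulder, 0.060 with its top edge level with the groove, 0.072 top stop. It weighs about 0.4 kg and slides freely: with the lever open it sinks back when let go.
- cam_lever (a joint): Angle of the cam lever about its upright pin, rad: 0 fully closed (a stop), grows clockwise seen from above as it opens, up to 1.40; starts at 1.05 to 1.30. It stays where it is left and needs 1 to 2 N at the handle to turn; below about 0.4 its eccentric bites the post and the collar locks.
- lever_pin (a point): Centre of the lever's pin (on the collar, 26 mm from the post axis along the stand's -x), at the height of the lever's middle, 17.5 mm below the collar's top edge. The lever turns in the level plane about it.
- lever_grip: Black plastic handle of the cam lever: a level bar 54 mm long, 12 mm wide, 20 mm high. Origin: its centre, 72 mm from the pin; its +x points away from the pin along the lever. At rest it is about 134 mm above the table. Fully closed the lever points along the stand's -y, away from the arm (5 degrees towards the stand's -x); open it points roughly along the stand's -x. Lifting it lifts the collar. Grip it from above across its width.
- tumbler: Steel tumbler, 68 mm across the rim, 75 mm high, standing on the base of the stand, below where the ring belongs. Origin: centre of its underside.
- katori_a: Bystander: white ceramic bowl (katori), 90 mm across, 36 mm high. Origin: under its centre.
- katori_b: Bystander: second white ceramic bowl, 90 mm across, 36 mm high. Origin: under its centre.
- thali: Bystander: steel plate with a low rim, 250 mm across, 22 mm high. Origin: under its centre.
- ladle: Bystander: steel ladle lying down; bowl 76 mm across and 32 mm high, origin under the bowl, handle runs 270 mm along its -x.
- casserole: Bystander: round insulated steel casserole with closed lid and lever clip on its side, 212 mm across, 160 mm high. Origin: under its centre.
- dripper: Bystander: empty steel coffee cone, 94 mm across, 70 mm high. Origin: under its centre.
- coffee_tin: Bystander: closed steel coffee tin, 68 mm across, 95 mm high. Origin: under its centre.

How it is judged:
On the way, in this order (a step that is already met when the one before it is completed fails the run):
1. the sleeve is fully down on the spigot, with the ring over the tumbler, and let go (horizontal distance between ring_holder and spigot_base below 0.0035 m and z of ring_holder in the frame of spigot_base between -0.003 and 0.003 m and angle between ring_holder's own z axis and vertical below 0.08 rad and horizontal distance between ring_centre and tumbler below 0.02 m and contact force between the fingers and ring_holder below 0.2 N), for 0.2 s.
2. the collar is held by the lever at the groove, the lever still open (value of joint slide_arm between 0.054 and 0.066 m and contact force between the fingers and lever_grip above 2 N and value of joint cam_lever above 0.6 rad), for 0.2 s.
At the end, for the whole second after the job is handed in: Fingers still grip the lever handle (over 2 N), lever below 0.10 rad, collar top within 6 mm of the groove and still; sleeve seated (within 3 mm of the boss, 3.5 mm of its axis, upright), ring centre within 20 mm of the tumbler axis, tumbler upright (horizontal distance between ring_holder and spigot_base below 0.0035 m and z of ring_holder in the frame of spigot_base between -0.003 and 0.003 m and angle between ring_holder's own z axis and vertical below 0.08 rad and horizontal distance between ring_centre and tumbler below 0.02 m and value of joint slide_arm between 0.054 and 0.066 m and contact force between the fingers and lever_grip above 2 N and value of joint cam_lever below 0.1 rad and velocity of joint slide_arm between -0.01 and 0.01 m/s and angle between tumbler's own z axis and vertical below 0.1 rad); the arm keeps its last pose, push and grip.
It fails at once if the lever is swung towards closed (below 0.5 rad) with the collar more than 9 mm away from the groove (value of joint cam_lever below 0.5 rad and (value of joint slide_arm below 0.051 m or value of joint slide_arm above 0.069 m)).
It fails at once if the tumbler is pushed more than 15 mm or tipped (distance of tumbler from where it was at the start of the episode above 0.015 m or angle between tumbler's own z axis and vertical above 0.3 rad).
It fails at once if another thing on the table is pushed more than 25 mm (distance of any of katori_a, katori_b, thali, ladle, casserole, dripper, coffee_tin from where it was at the start of the episode above 0.025 m).
It also fails if it takes over 67 s, if anything falls off the work surface, if the arm or the gripper's body presses on something with over 40 N, if the wrist force passes 120 N, or if a joint passes its speed limit or range.

## Working session

There is one attempt and no reset: what is moved stays moved. The work goes in short steps, Python scripts to look and compute and a shell command to move; the robot and the scene stay as the last step left them, time stands still between calls to the robot, and variables do not carry over. Pictures are saved under pics/ and viewed, about 8 in all and at most 12, crops included, and the job is handed in when it is done.

```bash
ls; mkdir -p pics; python3 - <<'E'
from workcell import bot
import cv2
for n in("scene","top"):
    cv2.imwrite(f"pics/{n}0.png",bot.camera(n)); m=bot.camera_model(n); print(n,m["K"],m["T"])
print(bot.get_obs(),bot.tip_extent)
E
```

```text
pics
scene [[488.30047029   0.         317.5400882 ]
 [  0.         488.30047029 204.80796912]
 [  0.           0.           1.        ]] [[-0.51455739  0.67314175 -0.53114111  1.27177776]
 [ 0.85742796  0.39893292 -0.32506896  0.4025711 ]
 [-0.00692782 -0.62268187 -0.78244443  1.12284804]
 [ 0.          0.          0.          1.        ]]
top [[423.77636127   0.         317.47426566]
 [  0.         423.77636127 200.67961282]
 [  0.           0.           1.        ]] [[-2.81020880e-03 -9.94988688e-01  9.99480525e-02  4.94229505e-01]
 [-9.99747909e-01  5.68982623e-04 -2.24453508e-02 -2.65388611e-03]
 [ 2.22760015e-02 -9.99859327e-02 -9.94739460e-01  1.14818289e+00]
 [ 0.00000000e+00  0.00000000e+00  0.00000000e+00  1.00000000e+00]]
{'clock': 0.1, 'joint_pos': array([-1.33701430e+00,  2.41293375e-01,  3.86617821e-03,  1.33520207e+00,
       -4.50387645e-06,  1.57077654e+00]), 'joint_vel': array([-0.00026985, -0.00094938,  0.00187199,  0.00173641, -0.00161864,
       -0.00076005]), 'tau': array([ 4.65111098e-04, -3.73136866e+01,  2.53010166e+01,  1.08653677e-02,
        3.42816293e-05,  1.62277667e-05]), 'eef_pos': array([ 0.11570093, -0.4858659 ,  0.23852683]), 'tool_rot': array([ 9.93174450e-01,  1.16634783e-01, -1.09110645e-04, -9.09952453e-04]), 'ft_force': array([-0.59063307, -0.29789937,  0.83767733]), 'ft_torque': array([-0.03409765,  0.00699711,  0.00281563]), 'grip_width': 0.08528943650545205} 0.008
```

View pics/scene0.png

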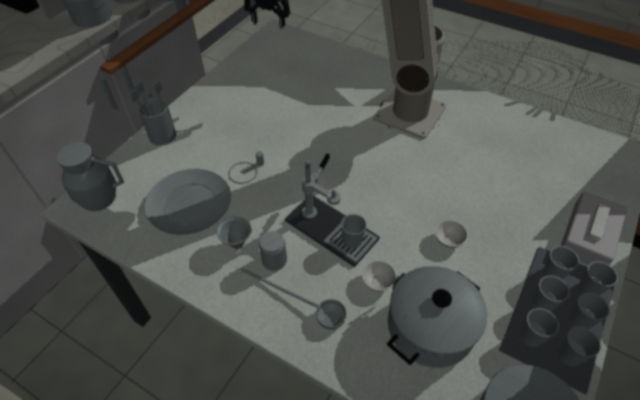

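View pics/top0.png

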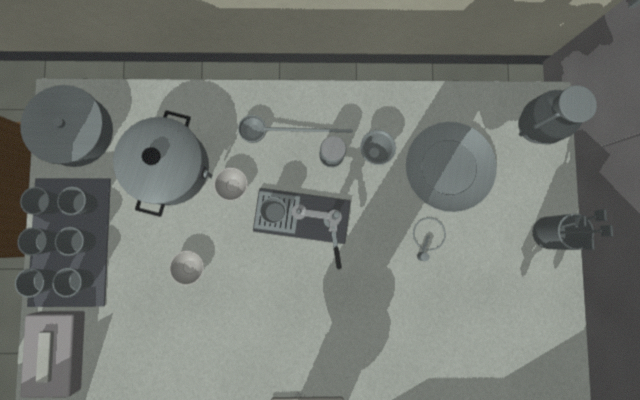

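The top view shows the stand at about (255-350, 188-242), with the tumbler at (273,209), post at (333,217) and lever end at (338,265). The holder's ring is at (429,233) and its sleeve at (424,253). Next I'll enlarge these areas.

```bash
cat > h.py <<'E'
import numpy as np, cv2
from workcell import bot
def crop(img,x0,y0,x1,y1,s,fn,step=10):
    c=cv2.resize(img[y0:y1,x0:x1],None,fx=s,fy=s,interpolation=cv2.INTER_CUBIC)
    c=cv2.convertScaleAbs(c,alpha=1.6,beta=10)
    for x in range((x0+step-1)//step*step,x1,step):
        X=int((x-x0+.5)*s); cv2.line(c,(X,0),(X,6),(0,0,255),1)
        if x%20==0: cv2.putText(c,str(x),(X-10,18),0,.4,(0,0,255),1)
    for y in range((y0+step-1)//step*step,y1,step):
        Y=int((y-y0+.5)*s); cv2.line(c,(0,Y),(6,Y),(0,0,255),1)
        if y%20==0: cv2.putText(c,str(y),(8,Y+4),0,.4,(0,0,255),1)
    cv2.imwrite(fn,c)
def unproj(n,u,v,z):
    m=bot.camera_model(n);T=np.array(m["T"]);d=T[:3,:3]@np.linalg.solve(m["K"],[u,v,1]);o=T[:3,3]
    return o+d*(z-o[2])/d[2]
def proj(n,p):
    m=bot.camera_model(n);T=np.array(m["T"]);q=m["K"]@(T[:3,:3].T@(np.array(p)-T[:3,3]));return q[:2]/q[2]
def tri(a,b):
    # a=('scene',u,v), b=('top',u,v): least squares point
    A=[];B=[]
    for n,u,v in(a,b):
        m=bot.camera_model(n);T=np.array(m["T"]);d=T[:3,:3]@np.linalg.solve(m["K"],[u,v,1]);d/=np.linalg.norm(d)
        P=np.eye(3)-np.outer(d,d);A.append(P);B.append(P@T[:3,3])
    A=np.vstack(A);B=np.hstack(B);x=np.linalg.lstsq(A,B,rcond=None)[0];return x,np.linalg.norm(A@x-B)
E
python3 - <<'E'
from h import *
crop(cv2.imread("pics/top0.png"),240,178,460,278,3.6,"pics/topc.png")
crop(cv2.imread("pics/scene0.png"),222,142,384,268,4.7,"pics/scenec.png")
E
```

```text
(no output)
```

View pics/topc.png

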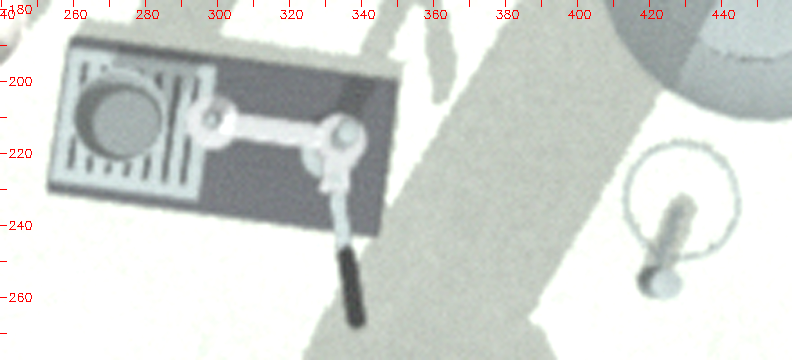

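View pics/scenec.png

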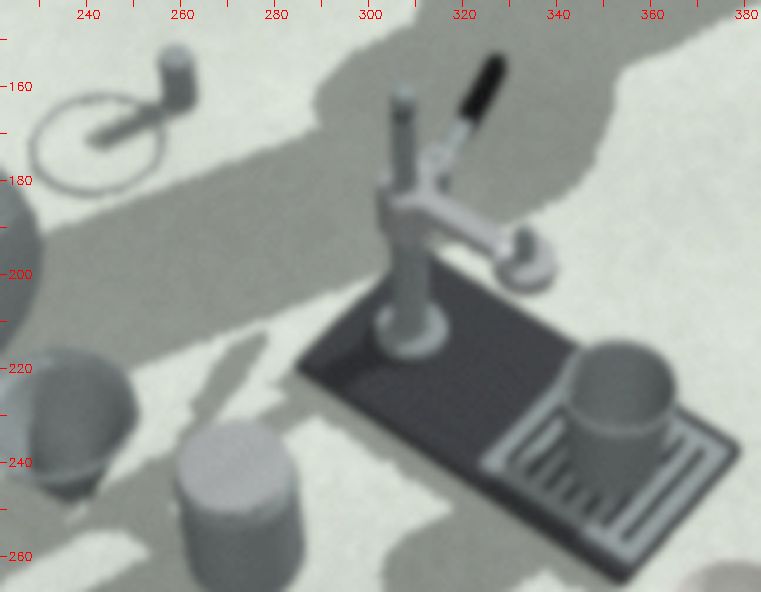

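```bash
cat > fit.py <<'E'
from h import *
from scipy.optimize import least_squares
def t(X,Y): return ("top",240+X/3.6-.5,178+Y/3.6-.5)
def s(X,Y): return ("scene",222+X/4.7-.5,142+Y/4.7-.5)
def pose(x,y,a,p): c,sn=np.cos(a),np.sin(a);return [x+c*p[0]-sn*p[1],y+sn*p[0]+c*p[1],p[2]]
def fit(obs,x0):
    f=lambda q:np.concatenate([proj(o[0],pose(*q,p))-o[1:] for o,p in obs])
    r=least_squares(f,x0,loss="soft_l1");e=f(r.x).reshape(-1,2);print(r.x,np.degrees(r.x[2]),"\n",e.round(1).tolist());return r.x
st=[(t(72,38),(.06,.205,.014)),(t(400,78),(.06,-.045,.014)),(t(378,236),(-.06,-.045,.014)),(t(47,192),(-.06,.205,.014)),
(t(347,132),(0,0,.228)),(t(213,118),(0,.085,.178)),(s(403,90),(0,0,.228)),(s(524,236),(0,.085,.178)),(s(740,450),(-.06,.205,.014)),(s(298,367),(.06,-.045,.014)),(s(624,584),(.06,.205,.0))]
q=fit(st,[.45,-.05,-.1])
print("stand->", "spigot",pose(*q,(0,.085,.152)),"pin",pose(*q,(-.026,0,.1345)),"tumbler nominal",pose(*q,(0,.15,0)))
print("tumbler rim top,scene",unproj(*t(119,118),.089),unproj(*s(621,386),.089))
for A in((346,250),(356,326)): print("lever end",unproj(*t(*A),.144))
for A in((470,115),(497,62)): print("lever end sc",unproj(*s(*A),.144))
h=fit([(t(664,283),(0,0,.044)),(t(681,199),(.065,0,.002)),(s(176,52),(0,0,.044)),(s(97,144),(.065,0,.002))],[.4,-.25,0])
print("ring",pose(*h,(.065,0,0)))
E
python3 fit.py
```

```text
[ 0.55818208 -0.06457316 -0.13520481] -7.746664927827914 
 [[-1.0, -1.1], [-0.1, 0.2], [0.4, 0.7], [-0.7, 0.5], [0.5, -0.5], [-0.4, -0.0], [-0.5, 0.7], [0.2, -1.5], [0.9, -1.0], [-2.0, -1.2], [-0.3, 2.5]]
stand-> spigot [np.float64(0.5696395063539345), np.float64(0.019651110927572032), 0.152] pin [np.float64(0.5324193624137834), np.float64(-0.06106853280971439), 0.1345] tumbler nominal [np.float64(0.5784010678465709), np.float64(0.08405790435971511), 0]
tumbler rim top,scene [0.5765912  0.08588336 0.089     ] [0.57581285 0.08698546 0.089     ]
lever end [ 0.48543618 -0.06779082  0.144     ]
lever end [ 0.43615585 -0.07396908  0.144     ]
lever end sc [ 0.48538906 -0.06463252  0.144     ]
lever end sc [ 0.44032535 -0.07273666  0.144     ]
[ 0.4599788  -0.30479803 -0.39881846] -22.850614821598057 
 [[0.3, 0.1], [-0.0, 0.7], [-0.2, 1.4], [0.1, 0.3]]
ring [np.float64(0.5198776286175208), np.float64(-0.3300394692608329), 0]
```

The fit agrees well: the tumbler is within 3 mm of where it should be, and the lever's length and radius are consistent. The lever handle is at about (0.461, -0.070), and the ring yaw is -22.9°. I'll move over the sleeve with the jaws across the stem and check the tip extent with the fingers part closed.

```bash
python3 -m jog '[[[0.344,0.181,-0.04,0,0,-36,183],[0.344,0.181,-0.04,0,0,-36,183],[0.344,0.181,-0.04,0,0,-36,183],[0.344,0.181,-0.04,0,0,-36,183],[0.344,0.181,-0.04,0,0,-36,183],[0.344,0.181,-0.04,0,0,-36,183],[0.344,0.181,-0.04,0,0,-36,183],[0.344,0.181,-0.04,0,0,-36,183],[0.344,0.181,-0.04,0,0,-36,183],[0.344,0.181,-0.04,0,0,-36,183]]]'; python3 - <<'E'
from workcell import bot
from scipy.spatial.transform import Rotation as R
o=bot.get_obs();print(bot.tip_extent,o["grip_width"],o["joint_pos"],R.from_quat(o["tool_rot"]).as_matrix()[:,1])
E
```

```text
clock: 0.93
eef_pos: [0.4612, -0.3039, 0.1987]
tool_rot: [0.981, -0.196, -0.0, -0.0]
ft_force: [0.5, -0.7, 0.3]
grip_width: 0.0242
0.008 0.024205598300330724 [-5.82565284e-01  3.64343607e-01  6.95915425e-02  1.27688286e+00
 -1.46213381e-04  2.95340213e+00] [-3.84230966e-01 -9.23237003e-01 -1.32539413e-05]
```

```bash
python3 -m jog '[[[0,0,-0.06,0,0,0,0],[0,0,-0.09,0,0,0,0],[0,0,-0.12,0,0,0,0],[0,0,-0.15,0,0,0,0],[0,0,-0.178,0,0,0,0],[0,0,-0.178,0,0,0,0],[0,0,-0.178,0,0,0,90],[0,0,-0.178,0,0,0,140],[0,0,-0.178,0,0,0,165],[0,0,-0.178,0,0,0,182]]]'
python3 -m jog '[[[0,0,0,0,0,0,182],[0,0,0,0,0,0,182],[0,0,0,0,0,0,150],[0,0,0,0,0,0,90],[0,0,0,0,0,0,90],[0,0,0,0,0,0,90]]]'; python3 - <<'E'
from h import *
cv2.imwrite("pics/s1.png",bot.camera("scene")); crop(cv2.imread("pics/s1.png"),200,110,320,205,6,"pics/s1c.png")
E
```

```text
clock: 1.77
eef_pos: [0.4614, -0.3065, 0.0237]
tool_rot: [0.981, -0.196, 0.002, 0.001]
ft_force: [0.6, -0.3, -0.3]
grip_width: 0.0389
clock: 2.27
eef_pos: [0.4598, -0.3053, 0.0213]
tool_rot: [0.981, -0.196, -0.0, -0.0]
ft_force: [-0.4, 0.9, 0.3]
grip_width: 0.0549
```

View pics/s1c.png

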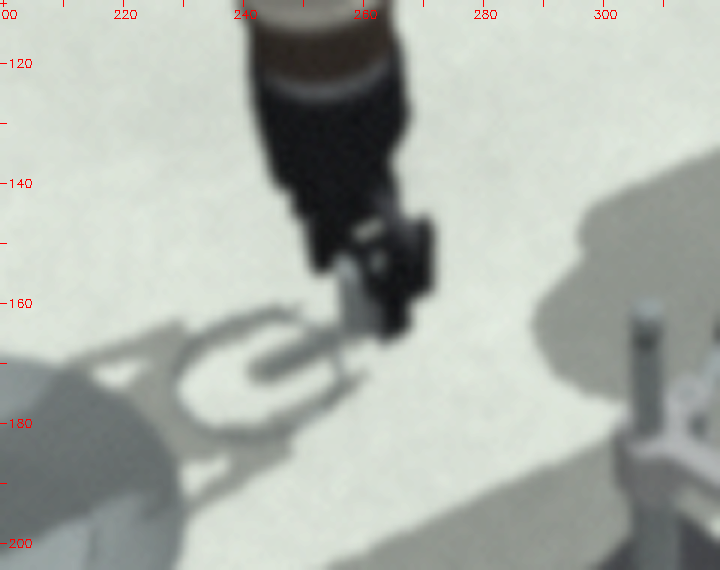

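The sleeve stands between the fingers at about (258,158). I'll redo the centring touch with more time, then turn 90° and grip along the stem.

```bash
python3 -m jog '[[[0,0,0,0,0,0,182],[0,0,0,0,0,0,182],[0,0,0,0,0,0,182],[0,0,0,0,0,0,182],[0,0,0,0,0,0,182],[0,0,0,0,0,0,182]]]'
python3 -m jog '[[[0,0,0,0,0,0,60],[0,0,0,0,0,0,60],[0,0,0,0,0,0,60],[0,0,0,0,0,0,60],[0,0,0,0,0,7,60],[0,0,0,0,0,14,60],[0,0,0,0,0,21,60],[0,0,0,0,0,28,60],[0,0,0,0,0,35,60],[0,0,0,0,0,42,60]]]'
python3 -m jog '[[[0,0,0,0,0,7,60],[0,0,0,0,0,14,60],[0,0,0,0,0,21,60],[0,0,0,0,0,28,60],[0,0,0,0,0,35,60],[0,0,0,0,0,42,60],[0,0,0,0,0,48,60],[0,0,0,0,0,48,60],[0,0,0,0,0,48,120],[0,0,0,0,0,48,200]]]'
python3 -m jog '[[[0,0,0,0,0,0,215],[0,0,0,0,0,0,215],[0,0,0,0,0,0,215],[0,0,0,0,0,0,215],[0,0,0,0,0,0,215],[0,0,0,0,0,0,215]]]'; python3 - <<'E'
from workcell import bot
from scipy.spatial.transform import Rotation as R
o=bot.get_obs();print(o["joint_pos"],R.from_quat(o["tool_rot"]).as_matrix()[:,1])
E
```

```text
clock: 2.82
eef_pos: [0.4597, -0.3055, 0.0212]
tool_rot: [0.981, -0.196, -0.0, 0.0]
ft_force: [-0.3, -0.1, 0.2]
grip_width: 0.0245
clock: 3.65
eef_pos: [0.4599, -0.3054, 0.0213]
tool_rot: [0.985, 0.171, 0.0, -0.0]
ft_force: [0.1, 0.3, 0.2]
grip_width: 0.0652
clock: 4.48
eef_pos: [0.4598, -0.3054, 0.0213]
tool_rot: [0.833, 0.554, 0.0, 0.0]
ft_force: [0.4, -1.0, -0.1]
grip_width: 0.0419
clock: 4.98
eef_pos: [0.4599, -0.3054, 0.0215]
tool_rot: [0.832, 0.555, 0.0, 0.0]
ft_force: [0.4, 0.2, 2.0]
grip_width: 0.0221
[-5.86272628e-01  5.29505037e-01 -1.77284098e-01  8.63861791e-01
 -8.76625886e-06  1.37925499e+00] [ 9.23099924e-01 -3.84560151e-01  1.41073160e-04]
```

```bash
python3 -m jog '[[[0,0,0.02,0,0,0,215],[0,0,0.05,0,0,0,215],[0,0,0.085,0,0,0,215],[0,0,0.12,0,0,0,215],[0,0,0.16,0,0,0,215],[0,0,0.2,0,0,0,215],[0,0,0.24,0,0,0,215],[0,0,0.27,0,0,0,215],[0,0,0.28,0,0,0,215],[0,0,0.28,0,0,0,215]]]'
python3 -m jog '[[[0.01,0.03,0,0,0,7,215],[0.02,0.06,0,0,0,14,215],[0.03,0.09,0,0,0,21,215],[0.04,0.12,0,0,0,28,215],[0.05,0.15,0,0,0,35,215],[0.06,0.18,0,0,0,42,215],[0.07,0.21,0,0,0,49,215],[0.08,0.24,0,0,0,56,215],[0.09,0.27,0,0,0,63,215],[0.1,0.29,0,0,0,70,215]]]'
python3 -m jog '[[[0.003,0.01,0,0,0,7,215],[0.006,0.02,0,0,0,14,215],[0.01,0.035,0,0,0,21,215],[0.01,0.035,0,0,0,28,215],[0.01,0.035,0,0,0,35.1,215],[0.01,0.035,0,0,0,35.1,215],[0.01,0.035,0,0,0,35.1,215],[0.01,0.035,0,0,0,35.1,215]]]'; python3 - <<'E'
from h import *
a=bot.camera("scene");b=bot.camera("top")
crop(a,285,70,405,165,5,"pics/a.png",);crop(b,215,150,325,230,5,"pics/b.png")
A=cv2.imread("pics/a.png");B=cv2.imread("pics/b.png");cv2.imwrite("pics/s2raw.png",a);cv2.imwrite("pics/t2raw.png",b)
# combined at 2 x smaller width
h=max(A.shape[0],B.shape[0]);C=np.zeros((h,A.shape[1]+B.shape[1],3),np.uint8);C[:A.shape[0],:A.shape[1]]=A;C[:B.shape[0],A.shape[1]:]=B
cv2.imwrite("pics/ab2.png",cv2.resize(C,None,fx=800/C.shape[1],fy=800/C.shape[1],interpolation=cv2.INTER_AREA))
from scipy.spatial.transform import Rotation as R
o=bot.get_obs();print(o["eef_pos"],o["joint_pos"],R.from_quat(o["tool_rot"]).as_matrix()[:,1])
E
```

```text
clock: 5.82
eef_pos: [0.4612, -0.3063, 0.305]
tool_rot: [0.832, 0.555, 0.001, 0.003]
ft_force: [-0.2, -0.7, -1.4]
grip_width: 0.0222
clock: 6.65
eef_pos: [0.5591, -0.0126, 0.2988]
tool_rot: [0.36, 0.933, -0.0, -0.002]
ft_force: [0.4, -0.5, -1.7]
grip_width: 0.0221
clock: 7.32
eef_pos: [0.5694, 0.0194, 0.3]
tool_rot: [0.067, 0.998, -0.0, -0.001]
ft_force: [0.3, -0.8, -1.0]
grip_width: 0.022
[0.5696158  0.01934236 0.3007274 ] [3.39397706e-02 3.71046556e-01 3.43450093e-01 1.54419163e+00
 7.80093704e-06 1.67004061e-01] [ 1.32671889e-01  9.91160000e-01 -1.57168249e-04]
```

View pics/ab2.png

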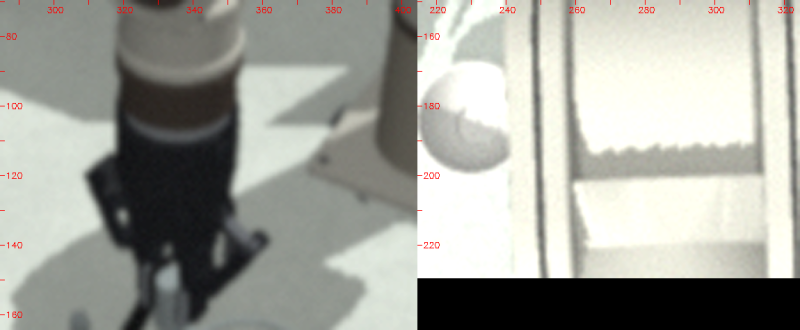

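The scene half shows the sleeve held near (333,152). The arm hides the top view. I'll lower to just above the spigot and check the alignment from the side.

```bash
python3 -m jog '[[[0,0,-0.02,0,0,0,215],[0,0,-0.04,0,0,0,215],[0,0,-0.06,0,0,0,215],[0,0,-0.075,0,0,0,215],[0,0,-0.088,0,0,0,215],[0,0,-0.088,0,0,0,215],[0,0,-0.088,0,0,0,215],[0,0,-0.088,0,0,0,215]]]'; python3 - <<'E'
from h import *
a=bot.camera("scene");cv2.imwrite("pics/s3raw.png",a)
crop(a,285,150,395,245,6.3,"pics/s3.png")
p=bot.get_obs()["eef_pos"];print(p,"ring proj",proj("scene",[p[0]+.065*np.sin(.1352),p[1]+.065*np.cos(.1352),p[2]-.019]),"sleeve bottom",proj("scene",p-[0,0,.0213]),"spigot tip",proj("scene",[.5696,.0197,.178]))
E
```

```text
clock: 8.08
eef_pos: [0.5703, 0.0195, 0.2143]
tool_rot: [0.066, 0.998, 0.0, 0.001]
ft_force: [0.4, 0.1, -1.3]
grip_width: 0.0225
[0.57061377 0.01951781 0.21466142] ring proj [354.05108664 198.33651261] sleeve bottom [333.0114164  186.45159902] spigot tip [333.16471955 190.1731211 ]
```

View pics/s3.png

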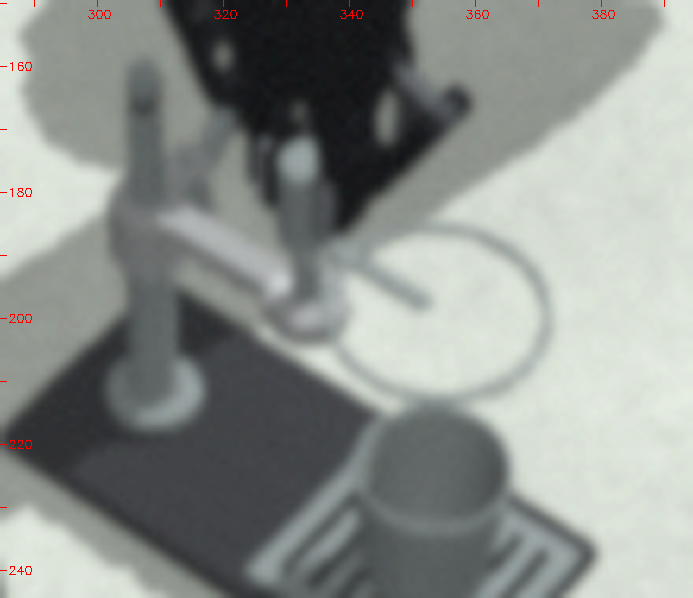

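The ring centre measures (354,199) against a predicted (354,198.3). The sleeve, at u≈332.6, lines up with the spigot at u≈333. I'll lower it onto the taper and feel for contact.

```bash
python3 -m jog '[[[0,0,-0.006,0,0,0,215],[0,0,-0.01,0,0,0,215],[0,0,-0.013,0,0,0,215],[0,0,-0.015,0,0,0,215],[0,0,-0.017,0,0,0,215],[0,0,-0.017,0,0,0,215],[0,0,-0.017,0,0,0,215]]]'
```

```text
clock: 8.72
eef_pos: [0.5698, 0.0196, 0.1962]
tool_rot: [0.065, 0.998, -0.0, -0.0]
ft_force: [0.2, -0.4, -1.4]
grip_width: 0.0218
```

```bash
python3 -m jog '[[[0,0,-0.002,0,0,0,215],[0,0,-0.004,0,0,0,215],[0,0,-0.006,0,0,0,215],[0,0,-0.006,0,0,0,215]]]'
```

```text
clock: 9.05
eef_pos: [0.5687, 0.0194, 0.1895]
tool_rot: [0.066, 0.998, -0.0, -0.001]
ft_force: [-2.9, -1.1, -0.8]
grip_width: 0.0217
```

The tool feels a -2.9 N side push in x, so I'll ease -1.5 mm in x and continue down.

```bash
python3 -m jog '[[[-0.0015,-0.0005,0,0,0,0,215],[-0.0015,-0.0005,-0.003,0,0,0,215],[-0.0015,-0.0005,-0.006,0,0,0,215],[-0.0015,-0.0005,-0.006,0,0,0,215]]]'
```

```text
clock: 9.38
eef_pos: [0.5684, 0.0192, 0.1835]
tool_rot: [0.065, 0.998, 0.0, -0.0]
ft_force: [-1.2, 0.8, -1.0]
grip_width: 0.0222
```

```bash
python3 -m jog '[[[-0.0005,0,-0.003,0,0,0,215],[-0.0005,0,-0.006,0,0,0,215],[-0.0005,0,-0.009,0,0,0,215],[-0.0005,0,-0.011,0,0,0,215],[-0.0005,0,-0.0115,0,0,0,215]]]'
```

```text
clock: 9.8
eef_pos: [0.5682, 0.0191, 0.1734]
tool_rot: [0.065, 0.998, 0.0, 0.001]
ft_force: [-2.8, 0.3, 4.9]
grip_width: 0.0219
```

Contact comes at TCP z 0.1734, against an expected 0.1733, so it is seated. I'll press a little, release, lift and look.

```bash
python3 -m jog '[[[0,0,-0.001,0,0,0,215],[0,0,-0.0015,0,0,0,215],[0,0,-0.0015,0,0,0,150],[0,0,-0.0015,0,0,0,60],[0,0,-0.0015,0,0,0,60],[0,0,-0.0015,0,0,0,60],[0,0,-0.0015,0,0,0,60]]]'; python3 -m jog '[[[0,0,0.02,0,0,0,60],[0,0,0.05,0,0,0,60],[0,0,0.08,0,0,0,60],[0,0,0.11,0,0,0,60],[0,0,0.13,0,0,0,60],[-0.03,-0.02,0.13,0,0,0,60],[-0.07,-0.05,0.13,0,0,0,60],[-0.1,-0.08,0.13,0,0,0,60],[-0.108,-0.089,0.13,0,0,7,60],[-0.108,-0.089,0.13,0,0,14,60]]]'; python3 - <<'E'
from h import *
a=bot.camera("scene");cv2.imwrite("pics/s4raw.png",a)
crop(a,285,140,395,235,6.3,"pics/s4.png")
q=(.5582,-.0646,-.1352)
for z in(.154,):print("ring pred",proj("scene",[q[0]+.15*np.sin(.1352),q[1]+.15*np.cos(.1352),z]))
o=bot.get_obs();print(o["eef_pos"],o["joint_pos"])
E
```

```text
clock: 10.38
eef_pos: [0.5678, 0.0191, 0.171]
tool_rot: [0.065, 0.998, -0.0, -0.0]
ft_force: [0.8, 0.4, 0.4]
grip_width: 0.0656
clock: 11.22
eef_pos: [0.4568, -0.0722, 0.3019]
tool_rot: [-0.058, 0.998, -0.001, -0.0]
ft_force: [0.3, 0.6, -0.2]
grip_width: 0.0653
ring pred [353.41562598 208.57132929]
[ 0.45834356 -0.07130176  0.30188656] [-1.54201115e-01  1.48954251e-01  5.24480353e-02  1.47353682e+00
 -1.97633039e-04 -2.74016156e-01]
```

View pics/s4.png

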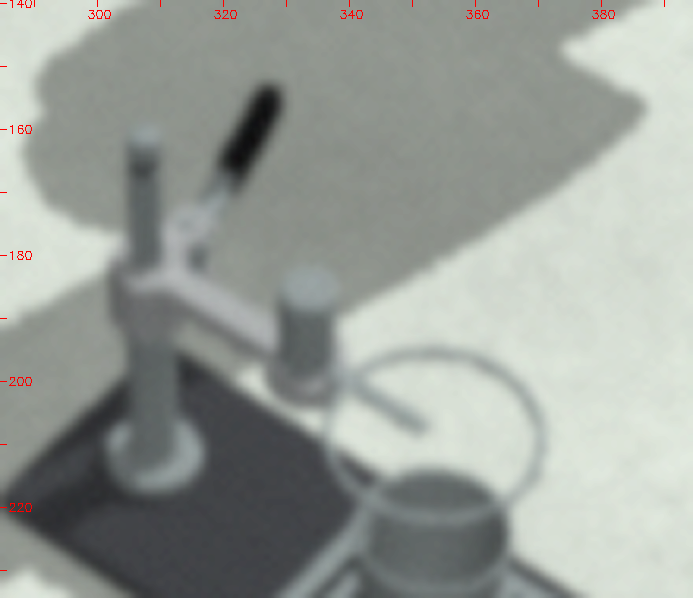

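The ring centre is at (353.7,208.4) against a predicted (353.4,208.6), so the holder is seated and the tumbler is untouched. The lever works out at 187.5° yaw, about 1.22 rad. Now I'll descend on the handle and grip it.

```bash
python3 -m jog '[[[0,0,-0.04,0,0,1,60],[0,0,-0.08,0,0,1,60],[0,0,-0.11,0,0,1,60],[0,0,-0.14,0,0,1,60],[0,0,-0.16,0,0,1,60],[0,0,-0.178,0,0,1,60],[0,0,-0.178,0,0,1,60],[0,0,-0.178,0,0,1,60]]]'; python3 -m jog '[[[0,0,0,0,0,0,150],[0,0,0,0,0,0,200],[0,0,0,0,0,0,245],[0,0,0,0,0,0,245],[0,0,0,0,0,0,245],[0,0,0,0,0,0,245],[0,0,0,0,0,0,245],[0,0,0,0,0,0,245]]]'; python3 -m jog '[[[0,0,0.004,0,0,0,245],[0,0,0.007,0,0,0,245],[0,0,0.01,0,0,0,245],[0,0,0.01,0,0,0,245],[0,0,0.01,0,0,0,245]]]';
```

```text
clock: 11.93
eef_pos: [0.4594, -0.0695, 0.1226]
tool_rot: [-0.065, 0.998, 0.0, -0.001]
ft_force: [-0.7, -0.4, 0.8]
grip_width: 0.0653
clock: 12.6
eef_pos: [0.4606, -0.0702, 0.1243]
tool_rot: [-0.065, 0.998, -0.0, 0.001]
ft_force: [0.2, -0.8, 6.6]
grip_width: 0.0109
clock: 13.02
eef_pos: [0.4605, -0.0702, 0.1333]
tool_rot: [-0.065, 0.998, -0.0, 0.001]
ft_force: [4.3, -2.6, -3.9]
grip_width: 0.0113
```

```bash
python3 -m jog '[[[0,0,0.006,0,0,0,245],[0,0,0.012,0,0,0,245],[0,0,0.018,0,0,0,245],[0,0,0.024,0,0,0,245],[0,0,0.03,0,0,0,245],[0,0,0.036,0,0,0,245],[0,0,0.042,0,0,0,245],[0,0,0.048,0,0,0,245],[0,0,0.051,0,0,0,245],[0,0,0.051,0,0,0,245]]]';python3 -m jog '[[[0,0,0,0,0,0,245],[0,0,0,0,0,0,245],[0,0,0,0,0,0,245]]]'; python3 - <<'E'
from h import *
a=bot.camera("scene");cv2.imwrite("pics/s5raw.png",a)
crop(a,275,120,375,215,6.3,"pics/s5.png")
for z in (.206,.212,.218,.228):print(z,proj("scene",[.557,-.065,z]))
x,y,w=.557,-.065,-.1352;print("spigot base at slide .05/.06",[proj("scene",[.5682,.0191,.196+s]) for s in(0,.05,.06)])
E
```

```text
clock: 13.85
eef_pos: [0.4605, -0.0702, 0.1846]
tool_rot: [-0.065, 0.998, -0.0, 0.001]
ft_force: [5.0, -4.0, -4.3]
grip_width: 0.0109
clock: 14.1
eef_pos: [0.4605, -0.0702, 0.1841]
tool_rot: [-0.065, 0.998, -0.0, 0.001]
ft_force: [5.8, -2.9, -3.8]
grip_width: 0.0108
0.206 [307.07736102 166.97551534]
0.212 [307.02157499 165.36665919]
0.218 [306.96536642 163.7456171 ]
0.228 [306.87073338 161.01642204]
spigot base at slide .05/.06 [array([333.36499778, 185.0712584 ]), array([333.74489321, 171.58390836]), array([333.82390385, 168.77880984])]
```

View pics/s5.png

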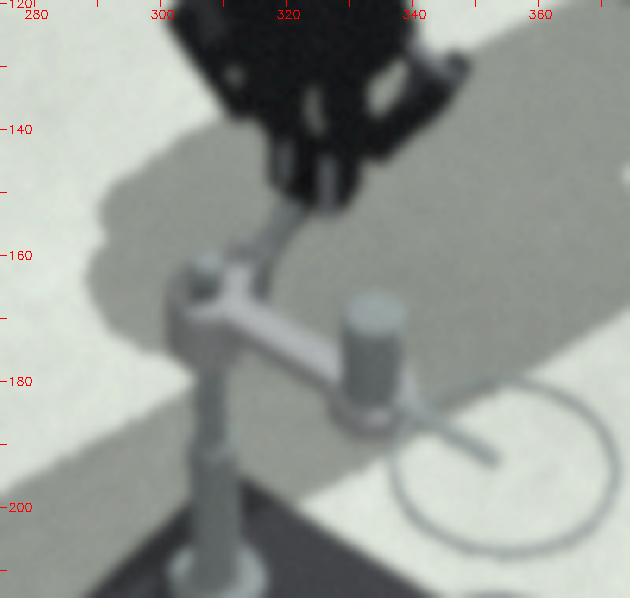

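The cap moved from v 185.06 to 169.2, about 58.5 mm of lift. The TCP rise gives 60 mm, and the collar top sits at the groove. Now I'll work out the swing arc about the pin.

```bash
python3 - <<'E'
import numpy as np
v=np.array([-.0705,-.0086])
f=lambda p:np.array([[np.cos(p),-np.sin(p)],[np.sin(p),np.cos(p)]])@v
for a,b in((0,range(6,37,6)),(36,range(42,76,6))):
    for p in b: print(p-a,(f(np.radians(p))-f(np.radians(a))).round(4))
E
```

```text
6 [ 0.0013 -0.0073]
12 [ 0.0033 -0.0145]
18 [ 0.0061 -0.0214]
24 [ 0.0096 -0.0279]
30 [ 0.0137 -0.0341]
36 [ 0.0185 -0.0398]
6 [ 0.0053 -0.0052]
12 [ 0.0112 -0.0097]
18 [ 0.0175 -0.0137]
24 [ 0.0242 -0.017 ]
30 [ 0.0312 -0.0195]
36 [ 0.0384 -0.0213]
```

```bash
python3 -m jog '[[[0.0013,-0.0073,0,0,0,6,245],[0.0033,-0.0145,0,0,0,12,245],[0.0061,-0.0214,0,0,0,18,245],[0.0096,-0.0279,0,0,0,24,245],[0.0137,-0.0341,0,0,0,30,245],[0.0185,-0.0398,0,0,0,36,245],[0.0185,-0.0398,0,0,0,36,245],[0.0185,-0.0398,0,0,0,36,245]]]'
```

```text
clock: 14.82
eef_pos: [0.4789, -0.1094, 0.1837]
tool_rot: [-0.37, 0.929, 0.001, 0.0]
ft_force: [5.7, -1.1, -5.9]
grip_width: 0.0108
```

```bash
python3 -m jog '[[[0.0053,-0.0052,0,0,0,6,245],[0.0112,-0.0097,0,0,0,12,245],[0.0175,-0.0137,0,0,0,18,245],[0.0242,-0.017,0,0,0,24,245],[0.0312,-0.0195,0,0,0,30,245],[0.0345,-0.0205,0,0,0,33,245],[0.0345,-0.0205,0,0,0,33,245],[0.0345,-0.0205,0,0,0,33,245]]]'
```

```text
clock: 15.48
eef_pos: [0.513, -0.1295, 0.1835]
tool_rot: [-0.618, 0.786, 0.001, 0.0]
ft_force: [5.2, 0.8, -7.9]
grip_width: 0.0113
```

```bash
python3 -m jog '[[[0.0025,-0.0005,0,0,0,2,245],[0.005,-0.001,0,0,0,4,245],[0.005,-0.001,0,0,0,4,245],[0.005,-0.001,0,0,0,4,245]]]'
```

```text
clock: 15.82
eef_pos: [0.5152, -0.1301, 0.1834]
tool_rot: [-0.645, 0.764, 0.003, -0.001]
ft_force: [-3.6, 3.6, -1.9]
grip_width: 0.0111
```

The force has reversed and motion stalled at a lever bearing of about 257°, which is the stop. I'll add a small extra press, then check.

```bash
python3 -m jog '[[[0.002,0,0,0,0,0,245],[0.002,0,0,0,0,0,245],[0.002,0,0,0,0,0,245]]]'; python3 - <<'E'
from h import *
a=bot.camera("scene");cv2.imwrite("pics/s6raw.png",a)
crop(a,265,120,385,215,6.3,"pics/s6.png")
r=cv2.imread("pics/s4raw.png");s5=cv2.imread("pics/s5raw.png")
def m(ref,box,img):
    x0,y0,x1,y1=box;k=8
    T=cv2.resize(ref[y0:y1,x0:x1],None,fx=k,fy=k,interpolation=cv2.INTER_CUBIC);S=cv2.resize(img[140:225,300:380],None,fx=k,fy=k,interpolation=cv2.INTER_CUBIC)
    _,v,_,l=cv2.minMaxLoc(cv2.matchTemplate(S,T,cv2.TM_CCOEFF_NORMED));return v,l[0]/k+300-x0,l[1]/k+140-y0
for i in(s5,a):print(m(r,(327,179,341,204),i))
print(m(s5,(325,160,345,190),a))
E
```

```text
clock: 16.07
eef_pos: [0.5154, -0.1302, 0.1833]
tool_rot: [-0.645, 0.764, 0.004, -0.003]
ft_force: [-8.6, 2.8, 0.3]
grip_width: 0.0115
(0.8751818537712097, 0.375, -15.0)
(0.8728888034820557, 0.375, -15.0)
(0.9863536357879639, 0.0, 0.0)
```

View pics/s6.png

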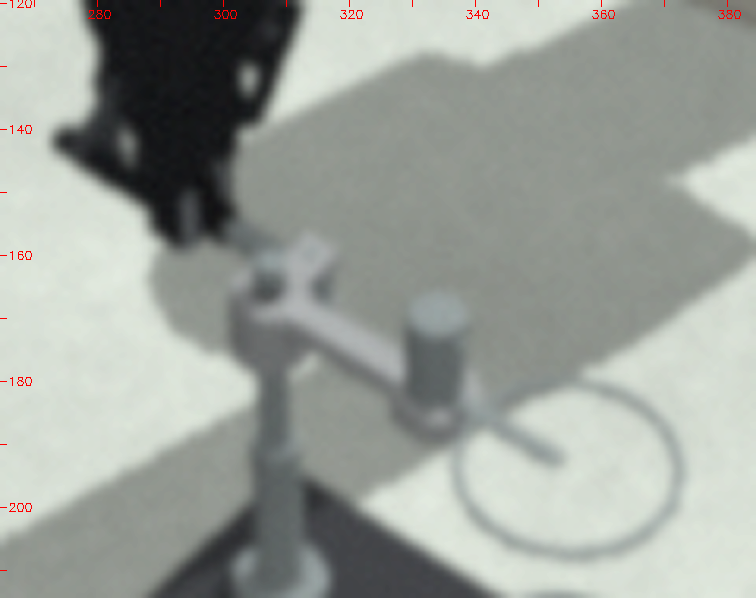

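```bash
python3 - <<'E'
from h import *
R=[cv2.imread(f"pics/{f}raw.png") for f in("s4","s6")]
def mm(x0,y0,x1,y1,dy):
    # subpixel ECC-translation of gray patch
    g=[cv2.cvtColor(i,cv2.COLOR_BGR2GRAY).astype(np.float32) for i in R]
    T=g[0][y0:y1,x0:x1];W=np.float32([[1,0,x0],[0,1,y0+dy]])
    c,W=cv2.findTransformECC(T,g[1],W,cv2.MOTION_TRANSLATION,(3,100,1e-5),None,1);return c,W[0,2]-x0,W[1,2]-y0
print("cap",mm(327,180,341,191,-16),"stemring right",mm(360,194,376,225,-15),"armboss",mm(325,190,343,208,-15))
ps={"cap":(.5682,.0191,.193),"ring right":(.577-.02,.0835+.04,.1535),"boss":(.5682,.0191,.152)}
for k,p in ps.items():
    p=np.array(p);print(k,[(s,(proj("scene",p+[0,0,s])-proj("scene",p)).round(2)) for s in(.054,.057,.06)])
E
```

```text
cap (0.8809099619420134, np.float32(0.33319092), np.float32(-15.583298)) stemring right (0.519105895835404, np.float32(1.8522644), np.float32(-15.484543)) armboss (0.7543919690326307, np.float32(0.1071167), np.float32(-14.353867))
cap [(0.054, array([  0.41, -14.55])), (0.057, array([  0.43, -15.39])), (0.06, array([  0.46, -16.23]))]
ring right [(0.054, array([  1.76, -13.68])), (0.057, array([  1.86, -14.47])), (0.06, array([  1.96, -15.26]))]
boss [(0.054, array([  0.39, -13.8 ])), (0.057, array([  0.41, -14.6 ])), (0.06, array([  0.43, -15.4 ]))]
```

The independent estimates of slide height are 56.1, 57.7, 58.5 and 59 mm, plus a poor match at 60.8. All are inside 54–66. The lever is pressed on its stop and still gripped, so I'm handing in.

```bash
python3 -c "
from workcell import bot
o=bot.get_obs();print(o['eef_pos'],o['ft_force'],o['grip_width']);bot.job_done()"
```

```text
[ 0.51541716 -0.13018786  0.18328051] [-9.26829664  3.5580029   0.76290854] 0.011097953157319462
the job is handed in; nothing more can be done
```

The job is done and handed in at about 16 s on the clock; the robot gives no verdict of its own.

- **Ring holder:** I centred the sleeve with a light touch, gripped it and lowered it onto the spigot. It met the boss at TCP z 0.1734 m, against an expected 0.1733. After release, the ring centre was within half a pixel of its predicted spot over the tumbler.
- **Slide and lever:** I gripped the handle, lifted the slide to the groove and swung the lever closed by about 70° onto its stop. The motion stalled and the push reversed at a lever bearing of about 257°, where fully closed should be.
- **Last checks:**
  - **Grip and handle:** the fingers still grip the handle, with an opening of 11 mm and a force of about 9 N against the stop.
  - **Holder position:** the sleeve has not moved in the picture since before the swing.
  - **Tumbler and bystanders:** the tumbler showed no sign of being touched after the sleeve was released. I took no final picture of it or of the other bystanders.
- **Where the checks disagreed:** the slide height came out at 59 mm from the tool and at 56.1, 57.7 and 58.5 mm from the images. A poor match on the ring edge gave 60.8 mm. All are within the 54–66 mm allowed, but probably 1–3 mm below the exact mark.

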